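# Dock the shim tray and secure it with the bayonet lock

## Task

Slide the yellow shim tray, weight and all, off the vinyl board, down over the step and into the bay on the steel end cap until it sits flat by the end stop, keeping it low and level so that the weight stays standing. Then take the orange bayonet lock from its teal stand, push it into the blue socket against the spring with its bar along the keyway, and turn it a quarter clockwise so that it clicks home with the bar over the tray's ear. Finally throw the red toggle switch over to its far side and let go of everything; do not press the chrome button or disturb the loose shim strips and the brass gauge.

Things in the scene. Friction and masses are not known exactly. Their poses are not given: they have to be found in the camera images.
- station: Fixed steel end cap joined rigidly to a grey vinyl sorting board, standing on the table (table top z = 0). Origin: on the table under the centre of the blue bayonet socket; z up. Own axes, mm: steel plate x -45..150, y -260..78, top 6 high; vinyl board x 10..150, y 78..315, top 14 high.
- step (a point): Middle of the 8 mm step down from vinyl (14 mm high) to steel (6 mm high): station (76, 78, 14) mm. The edge runs along station x and bears a yellow line. The tray slides over it towards the station's -y.
- bay (a point): Where the tray's origin belongs: station (76, 0, 6) mm. The bay lies between the socket's +x face (x = 30) and an aluminium rail (x = 122, 24 mm high): 92 mm wide, flared at its +y mouth. Its end stop's face is at y = -67, so a tray against it has its origin 2 mm to -y of this point. With its origin over 13 mm to +y of this point, the tray still hangs on the step.
- socket (a point): Centre of the top of the blue socket, 60 x 60 mm, 44 mm above the table. Open from above: 26 x 26 mm square hole plus a 13 mm wide keyway along station y, 48 mm end to end (white dashes beyond its ends). Roof z 32..44 mm; beneath it the lugs turn a quarter clockwise (from above) to end stops, where 5 mm deep catches, along station x, take them as the spring lifts the lock.
- tray: Loose yellow shim tray, 84 (x) x 130 (y) mm, floor 5 mm thick, walls 14 mm high, 0.3 kg. Origin: centre of its underside. On the middle of its -x side a solid ear: x -42..-32, y -12..12, 36.5 mm high. Starts on the vinyl board, its axes within 0.12 rad of the station's, ear on the socket's side.
- tray_grip (a point): Centre of the top edge of the tray's black upright grip fin, at tray (0, 30, 55) mm. The fin is 44 mm long in tray x, 14 mm thick in tray y, and rises from the tray's floor to 55 mm. Pinch it across tray y.
- weight: Lead-grey tungsten weight, cylinder 26 mm diameter, 26 mm high, about 0.25 kg, standing loose in the tray near tray (0, -38) mm. Origin: centre of its underside.
- lock: Loose bayonet lock, 0.18 kg, 74 mm high, same after a half turn. Origin: lower tip; z up its axis. Steel stem 22 mm diameter, z 0..30 mm, its last 3 mm stepped to 16 mm. Two brass lugs: a bar 42 mm long in x, 9 wide, z 6..12. Orange keeper bar 88 mm long in x, 24 wide, z 30..36. Orange grip fin 44 mm long in x, 14 thick in y, z 36..74. Starts upright in the teal stand.
- lock_grip (a point): Centre of the top edge of the lock's fin, 74 mm above its tip; pinch across lock y. In the socket: enters with lock x along station y; turns freely only with its tip below 20 mm above the table (17 to 18 is good, 16 is the hard stop); clockwise only; after a quarter it rises and clicks home at tip height 25 mm, lock x along station x, bar over the tray's ear. Sooner, the spring lifts it.
- park: Fixed teal acetal block, 64 x 46 x 30 mm, the lock's stand, with a 46 x 28 mm pocket 20 mm deep in its top. Origin: centre of its underside on the table. The lock stands in it, tip 10 mm above the table, lock x along the block's x, and lifts straight out.
- spring (a joint): Brass spring plunger in the socket, m pushed down: 0 with its top 34 mm above the table, 0.018 at the hard stop, about 0.009 with the lock home. Its force is about 2.2 N at 0 and grows by 0.43 N per mm (6 N at home, 9.9 N fully in).
- toggle (a joint): Large toggle switch, rad: 0 off (leans 0.5 rad to station -x), 1.0 on (leans 0.5 rad to +x); stays where it is left, about 1 N at the ball moves it. Pivot at station (50, -140, 28) mm, on a grey base 70 x 50 x 25 mm on the steel plate.
- toggle_tip (a point): Centre of the toggle's red ball, 26 mm diameter, 80 mm from its pivot; about 98 mm above the table at either end of the swing, 108 mm upright.
- button (a joint): Chrome push button (tray release), m pressed: 0 up, 0.006 fully down. 28 mm diameter, on a dark ring of 44 mm diameter at station (60, -225) mm; top 28 mm above the table.
- strip_a: Loose aluminium shim strip, 22 x 120 x 5 mm, flat on the table on the robot's side of the station. Origin: centre of its underside.
- strip_b: Loose aluminium shim strip, 22 x 120 x 5 mm, flat on the table beyond the station. Origin: centre of its underside.
- gauge: Loose brass gauge button, foot 44 mm in diameter, 34 mm high, standing on the table beyond the station. Origin: centre of its underside.
Things that resemble listed ones, but are neither listed nor needed, are in the scene too. Several things have the shape of the tray; the one meant has the colours described above.

How it is judged:
By the outcome, as a careful person would: the job done as asked, in the order asked, and still so for the second after the job is handed in, with the robot touching nothing.
It also fails if it takes over 61 s, if anything falls off the work surface, if the arm or the gripper's body presses on something with over 40 N, if the wrist force passes 120 N, or if a joint passes its speed limit or range.

## Robot

A 6-joint arm with a two-finger parallel gripper is mounted at the origin on the work surface. World frame = base frame: x ahead of the robot, y to its left, z up, the work surface at z = 0. Lengths are in m, angles in degrees, forces in N, time in s.
With the tool pointing down it reaches from about 0.35 to 0.875 m from the base axis. Payload 4.2 kg.
Tool frame: the origin (TCP) lies midway between the tips of the shut fingers; the grasp point (between the pads) lies 19 mm behind it; z points along the fingers, y is the line along which they close (so a half turn about z gives the same grasp; the last joint's range is limited). The gripper opens to 87 mm and grips with 3 to 60 N. Pads are 19 mm wide; open, the fingers measure 117 mm over their backs; the gripper's body (75 mm by 190 mm) begins 51 mm behind the grasp point.
Start: joints at [-60.756, 22.042, 0.453, 0, -68.411, -14.817], TCP at [0.156, -0.605, 0.223] pointing down, gripper open.
Joint ranges: [-179.83, 179.83], [-69.29, 118.12], [-61.27, 80.66], [-181.25, 117.63], [-171.15, -9.14], [-177.46, 177.46]. Speed limits (degrees/s): [159.86, 159.86, 180, 180, 180, 180].

## Interface

Orientations are given as [roll, pitch, yaw] about the fixed x, y, z axes, in that order (R = Rz(yaw) Ry(pitch) Rx(roll)).
In Python, from cell import * gives the robot as it stands.
- The arm moves only by the tool carry_out, never from a script. Its argument "moves" is a list that holds one entry, the list of rows, each a list of 7 numbers: the shift along the tool's x, y, z in m, then the turn, a rotation vector about the tool's x, y, z in degrees, then the closure, from 0 (fully open) to 1 (shut). A call has 1 to 20 rows; each row is the pose to reach, as a shift and turn from the pose commanded when the call began, along the tool's axes at that moment; what a row does not reach only later rows make up. A row lasts 1/8 s, in which the tool goes at most 62.5 mm and 10.7 degrees, less where a joint would pass 70% of its speed; a pose out of reach is approached as far as the arm can. A call with a gripper value outside its range is refused whole. The fingers move at their own pace and stop on an object; "force" is the grip in N (left out, the last holds). Time passes only in rows, so rows that repeat a pose let the fingers close. It gives the time, the measured TCP pose, the force, the opening and the grip force at its end, in the units of the state.
- get_state(): the state, without advancing time (a new reading comes with each control period).
- read_camera(name): name is "scene" or "side" or "wrist"; returns a dict with "color" (420x560x3 uint8, red, green, blue), "z_map" (420x560 float32, m along the optical axis (not along the pixel's ray), 0 where there is no reading), "fx", "fy", "cx", "cy" (pixels), "eye" and "orientation" of the camera in the world; the wrist camera has in their place "mount" (4x4, takes a point from camera to tool coordinates, whose origin is the TCP and whose axes are the flange's). Camera axes: x right, y down, z forward; pixel columns grow to the right and rows downward; lengths in m; the calibration is good to about 2 mm. A picture is of the moment at which its call begins: read the wrist's pose just before it.
- finish_job(): hands the job in; it is judged then, once.
The state is a dict: "time_s": time; "q": joint angles; "qvel": joint speeds; "tau": joint torques, N m; "ee_pos": TCP position; "orientation": TCP orientation; "force": force on the tool from outside, world axes, zero at the start; "wrist_torque": the same for the moment, N m; "finger_gap": finger opening in m; "finger_force": force on a finger pad.
Only numpy, scipy, OpenCV 4.12 (cv2) and the standard library are available. Lean on these libraries where they do the work, as an engineer would, in place of code of your own. Each camera call takes 0.05 s, during which the arm holds its last target. There are 200 camera calls.

## Working session

There is one attempt and no reset: what is moved stays moved. The work goes in short steps, Python scripts to look and compute and a tool call to move; the robot and the scene stay as the last step left them, time stands still between calls to the robot, and variables do not carry over. Pictures are saved under pics/ and viewed, at most 11 in all, crops included, and the job is handed in when it is done.

Besides the shell and the picture viewer there is one more tool, called after "Request:" as name(argument=value, ...) on one line, values as JSON. carry_out: Moves the arm, as the interface text tells. Its arguments: {"type":"object","properties":{"moves":{"type":"array","items":{"type":"array","items":{"type":"array","items":{"type":"number"}}}},"force":{"type":"number"}},"required":["moves"]}

```bash
mkdir -p pics; ls; python3 - <<'E'
from cell import *
import cv2,numpy as np
print(get_state())
for n in("scene","side"):
    c=read_camera(n); cv2.imwrite(f"pics/{n}0.png",c["color"][:,:,::-1]); np.savez(f"{n}0.npz",**c)
    print(n,c["fx"],c["cx"],c["cy"],c["eye"],c["orientation"])
E
```

```text
pics
{'time_s': 0.0, 'q': array([-6.07566716e+01,  2.20905929e+01,  3.79919812e-01, -3.01292974e-02,
       -6.84088914e+01, -1.48178115e+01]), 'qvel': array([-0.02453773,  0.06158963, -0.07023055, -0.01856007, -0.04027069,
        0.04829757]), 'tau': array([ 1.11759124e-03, -3.90672469e+01,  1.87408233e+01,  4.22004864e+00,
        1.09306609e-02, -1.97121053e-04]), 'ee_pos': array([ 0.15559249, -0.60471019,  0.22145936]), 'orientation': array([ 1.79877250e+02, -3.51772901e-03, -1.65585596e+02]), 'force': array([-0.66769091,  0.43725988, -0.61863478]), 'wrist_torque': array([ 0.02207621,  0.020392  , -0.04424134]), 'finger_force': 0.0, 'finger_gap': 0.08654723574781117}
scene 497.9306543340411 275.6961321938799 211.09568536810093 [1.25840958 0.53337365 1.01454254] [-136.82511107    0.93905826  125.60692554]
side 535.9864928892533 279.4033319710445 203.90205565963706 [0.2869844  0.80880858 0.90449523] [-1.34262818e+02 -5.12059077e-02 -1.60480672e+02]
```

View pics/scene0.png

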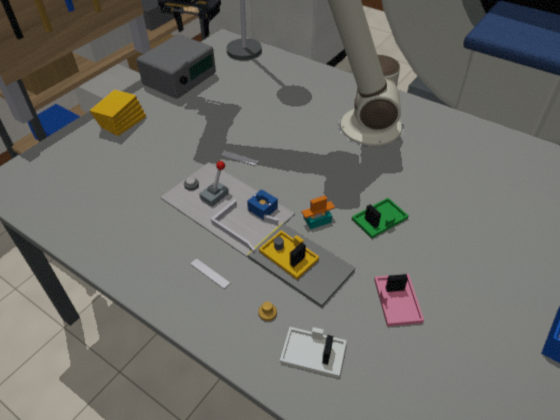

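View pics/side0.png

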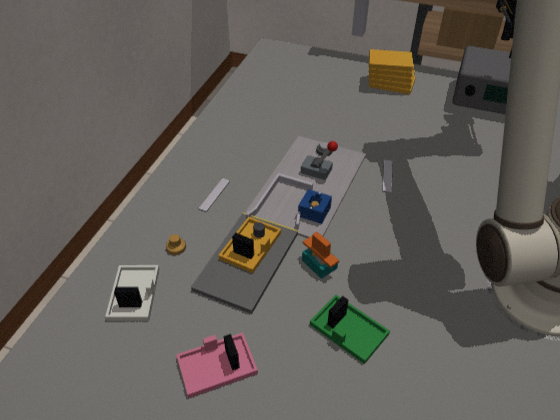

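The scene view shows the yellow tray with its weight at (290,254). Look-alikes are white (314,350), pink (399,300), green (380,217) and the yellow stack (118,112). Only the tray on the vinyl board is yellow with a weight. I'll check it in enlarged crops.

```bash
cat > h.py <<'E'
import numpy as np,cv2
from scipy.spatial.transform import Rotation as R
def cam(c):
    return R.from_euler('xyz',c["orientation"],degrees=True).as_matrix(),np.array(c["eye"])
def onplane(c,u,v,z):
    M,e=cam(c); d=M@np.array([(u-c["cx"])/c["fx"],(v-c["cy"])/c["fy"],1]); return e+d*(z-e[2])/d[2]
def proj(c,p):
    M,e=cam(c); q=M.T@(np.asarray(p)-e); return c["fx"]*q[0]/q[2]+c["cx"],c["fy"]*q[1]/q[2]+c["cy"]
def cloud(c,T=None):
    h,w=c["z_map"].shape; v,u=np.mgrid[:h,:w]; z=c["z_map"]
    P=np.stack([(u-c["cx"])/c["fx"]*z,(v-c["cy"])/c["fy"]*z,z],-1)
    if T is None: M,e=cam(c)
    else: M,e=T[:3,:3],T[:3,3]
    return P@M.T+e
E
python3 - <<'E'
import cv2
a=cv2.imread("pics/scene0.png")[150:310,155:367]; cv2.imwrite("pics/sc1.png",cv2.resize(a,None,fx=3.7,fy=3.7,interpolation=cv2.INTER_CUBIC))
a=cv2.imread("pics/side0.png")[130:310,190:400]; cv2.imwrite("pics/si1.png",cv2.resize(a,None,fx=3.3,fy=3.3,interpolation=cv2.INTER_CUBIC))
E
```

```text
(no output)
```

View pics/sc1.png

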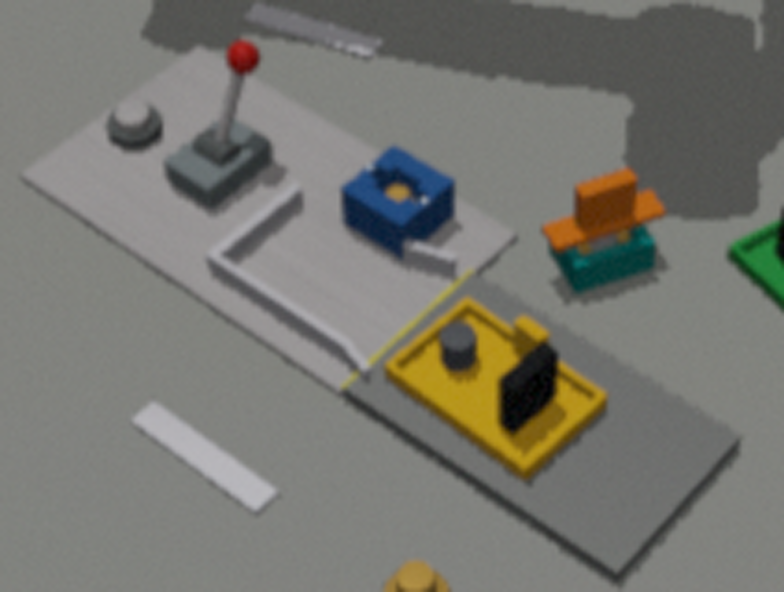

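View pics/si1.png

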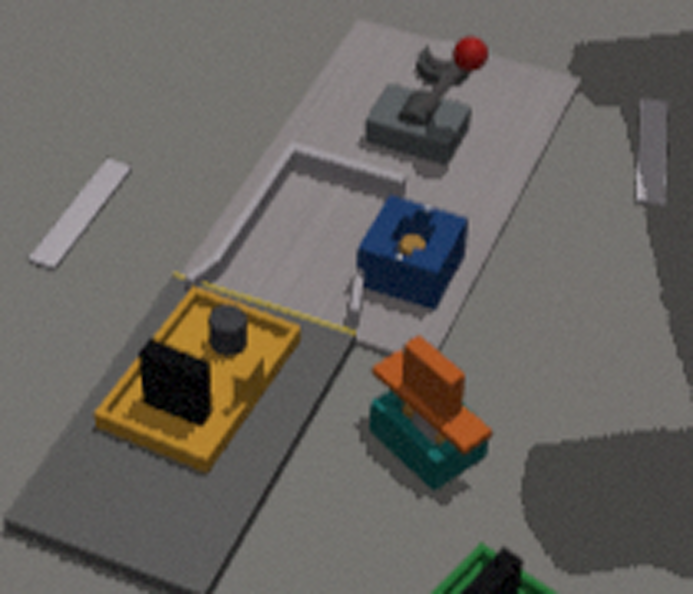

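The crops confirm it: the yellow tray has a grey weight and an ear toward the socket, and it sits on the vinyl. The blue socket, the teal stand with the orange lock, and the toggle are all visible. I'll fit poses from the corners.

```bash
python3 - <<'E'
from h import *
from scipy.optimize import least_squares
S=np.load("scene0.npz");D=np.load("side0.npz");S={k:S[k] for k in S};D={k:D[k] for k in D}
fs=lambda p:((p[0]+.5)/3.7-.5+155,(p[1]+.5)/3.7-.5+150)
fd=lambda p:((p[0]+.5)/3.3-.5+190,(p[1]+.5)/3.3-.5+130)
def fit(obs,x0,zoff=0):
    def f(x):
        r=[]
        for c,p,m in obs:
            m=np.array(m)/1000; co,si=np.cos(x[2]),np.sin(x[2])
            w=[x[0]+co*m[0]-si*m[1],x[1]+si*m[0]+co*m[1],m[2]+zoff]
            q=proj(c,w); t=(fs if c is S else fd)(p); r+=[q[0]-t[0],q[1]-t[1]]
        return r
    best=min((least_squares(f,[x0[0],x0[1],a],loss='soft_l1') for a in np.arange(-3,3.1,1)),key=lambda s:s.cost)
    print(best.x[:2],np.degrees(best.x[2]),np.round(np.array(f(best.x)),1)); return best.x
st=fit([(S,(22,178),(150,-260,6)),(S,(200,48),(-45,-260,6)),(S,(517,237),(-45,78,6)),(S,(345,388),(150,78,14)),(S,(618,575),(150,315,14)),(S,(740,440),(10,315,14)),
(D,(358,22),(150,-260,6)),(D,(580,80),(-45,-260,6)),(D,(207,592),(10,315,14)),(D,(5,522),(150,315,14)),(D,(357,333),(10,78,14))],[.6,0])
tr=fit([(S,(467,298),(-42,-65,14)),(S,(388,368),(42,-65,14)),(S,(527,463),(42,65,14)),(S,(606,395),(-42,65,14)),
(D,(200,288),(42,-65,14)),(D,(300,328),(-42,-65,14)),(D,(207,462),(-42,65,14)),(D,(97,422),(42,65,14))],st[:2],.014)
lk=fit([(D,(405,345),(-22,7,74)),(D,(420,337),(-22,-7,74)),(D,(463,378),(22,-7,74)),(D,(447,388),(22,7,74)),(S,(575,190),(22,-7,74)),(S,(580,197),(22,7,74)),(S,(630,170),(-22,-7,74)),(S,(637,180),(-22,7,74))],st[:2],.01)
co,si=np.cos(st[2]),np.sin(st[2]);A=np.array([[co,-si],[si,co]])
print("tray in station",A.T@(tr[:2]-st[:2]),np.degrees(tr[2]-st[2]))
print("toggle base",A@[.05,-.14]+st[:2],"bay",A@[.076,0]+st[:2])
ct,s2=np.cos(tr[2]),np.sin(tr[2]);print("grip",np.array([[ct,-s2],[s2,ct]])@[0,.03]+tr[:2])
from cell import *
c=read_camera("wrist");print(c["mount"].round(3))
E
```

```text
[ 0.51029625 -0.06480999] -4.44971808809458 [ 0.3 -1.3  0.6 -1.   1.  -1.3 -0.  -1.   1.1 -1.1  1.6 -1.8 -1.  -1.6
 -0.6 -1.1 -1.5  0.4 -1.5 -1.6 -0.9 -1.2]
[0.60829891 0.09219907] -7.514940431791574 [ 1.4 -1.   0.4 -1.6  1.2  1.   2.1 -0.9 -2.3 -1.   0.1 -0.9  0.  -1.
 -1.1 -2.9]
[0.45451914 0.07566993] -110.18415476919793 [ -0.3   6.3   0.6  12.    0.2 -12.6  -0.4 -18.8   5.   -9.3  -0.5  -9.
   0.4   5.8  -5.7   5.3]
tray in station [0.08552584 0.16413926] -3.0652223436969934
toggle base [ 0.54928375 -0.20826721] bay [ 0.58606717 -0.07070639]
grip [0.61222245 0.1219414 ]
[[ 0.    -0.952 -0.306  0.084]
 [ 1.     0.     0.001  0.   ]
 [-0.001 -0.306  0.952 -0.162]
 [ 0.     0.     0.     1.   ]]
```

Request:
carry_out(moves=[[[-0.6225, 0.5908, 0.063, 0, 0, 21.9, 0], [-0.6225, 0.5908, 0.063, 0, 0, 21.9, 0], [-0.6225, 0.5908, 0.063, 0, 0, 21.9, 0], [-0.6225, 0.5908, 0.063, 0, 0, 21.9, 0], [-0.6225, 0.5908, 0.063, 0, 0, 21.9, 0], [-0.6225, 0.5908, 0.063, 0, 0, 21.9, 0], [-0.6225, 0.5908, 0.063, 0, 0, 21.9, 0], [-0.6225, 0.5908, 0.063, 0, 0, 21.9, 0], [-0.6225, 0.5908, 0.063, 0, 0, 21.9, 0], [-0.6225, 0.5908, 0.063, 0, 0, 21.9, 0], [-0.6225, 0.5908, 0.063, 0, 0, 21.9, 0], [-0.6225, 0.5908, 0.063, 0, 0, 21.9, 0], [-0.6225, 0.5908, 0.063, 0, 0, 21.9, 0], [-0.6225, 0.5908, 0.063, 0, 0, 21.9, 0], [-0.6225, 0.5908, 0.063, 0, 0, 21.9, 0], [-0.6225, 0.5908, 0.063, 0, 0, 21.9, 0], [-0.6225, 0.5908, 0.063, 0, 0, 21.9, 0], [-0.6225, 0.5908, 0.063, 0, 0, 21.9, 0]]])

```text
time_s: 2.4
ee_pos: [0.6111, 0.1209, 0.1601]
orientation: [180.0, 0.0, 172.5]
force: [-0.7, 0.6, -0.6]
finger_gap: 0.0872
finger_force: 0.0
```

```bash
cat >> h.py <<'E'
def tool(s):
    T=np.eye(4);T[:3,:3]=R.from_euler('xyz',s["orientation"],degrees=True).as_matrix();T[:3,3]=s["ee_pos"];return T
def shift(s,p,yaw):
    "tool-frame shift and turn from measured state s to world p, pointing down with yaw"
    T=tool(s); d=T[:3,:3].T@(np.array(p)-T[:3,3])
    Q=R.from_euler('xyz',[180,0,yaw],degrees=True).as_matrix()
    return d.round(4),np.degrees(R.from_matrix(T[:3,:3].T@Q).as_rotvec()).round(2)
E
python3 - <<'E'
from cell import *
from h import *
s=get_state();c=read_camera("wrist");cv2.imwrite("pics/w1.png",c["color"][:,:,::-1])
np.savez("w1.npz",**c,ee_pos=s["ee_pos"],so=s["orientation"])
print(s["ee_pos"],s["orientation"],s["q"],s["force"],s["time_s"])
P=cloud(c,tool(s)@c["mount"]); z=P[...,2]
def blob(lo,hi,mask,n):
    m=(z>lo)&(z<hi)&mask; k,l,stt,ce=cv2.connectedComponentsWithStats(m.astype(np.uint8))
    for i in range(1,k):
        if stt[i,4]>150:
            q=P[l==i]; r=cv2.minAreaRect((q[:,:2]*1000).astype(np.float32)); print(n,stt[i,4],r,q[:,2].mean().round(4),ce[i].round())
C=c["color"].astype(int);dark=C.max(-1)<70
allm=c["z_map"]>0
blob(.063,.08,allm,"fin");blob(.036,.043,allm,"h40");blob(.0785,.09,allm,"lockfin")
yel=(C[...,0]>120)&(C[...,2]<60)
blob(.023,.033,yel,"rim")
E
```

```text
[0.6110883  0.12093768 0.1601172 ] [1.79982459e+02 2.45572772e-02 1.72453920e+02] [ 2.60579582e+01  2.45672850e+01 -4.94448441e+00 -1.17038997e-03
 -6.04580693e+01 -1.23603457e+02] [-0.74310018  0.59600926 -0.57367571] 2.4
fin 357 ((468.20501708984375, 80.19029998779297), (10.24891471862793, 29.956830978393555), 36.489295959472656) 0.0714 [193.  21.]
fin 958 ((616.1336669921875, 121.8447494506836), (13.6851224899292, 44.788875579833984), 82.24515533447266) 0.0692 [283. 218.]
h40 392 ((514.831298828125, -34.539398193359375), (2.4735538959503174, 59.83889389038086), 86.16680145263672) 0.0395 [ 75. 114.]
h40 217 ((547.9265747070312, 342.69049072265625), (13.008785247802734, 28.11197280883789), 72.4556884765625) 0.0394 [546.  96.]
h40 348 ((590.1393432617188, 347.34521484375), (24.644865036010742, 10.827183723449707), 41.42068099975586) 0.0371 [545. 146.]
lockfin 861 ((465.39801025390625, 75.33673858642578), (14.3214111328125, 23.66571044921875), 59.708980560302734) 0.0838 [180.  16.]
rim 2248 ((611.7207641601562, 91.93285369873047), (130.47467041015625, 84.01361846923828), 82.2344970703125) 0.0282 [248. 200.]
```

View pics/w1.png

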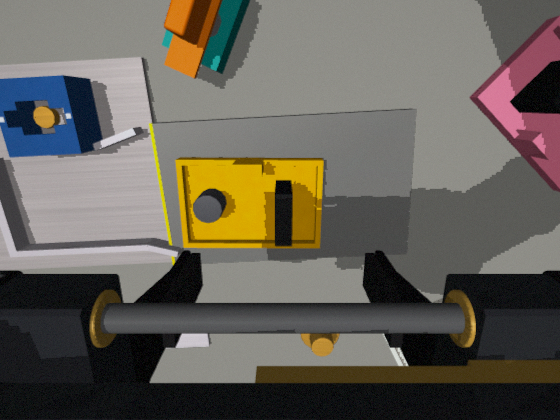

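The wrist view shows the fin at (283,213), the weight at (209,205), the socket at (43,117), and the step line from (152,125) to (174,260). Next I'll refine the station pose from this view.

```bash
cat >> h.py <<'E'
def load(f):
    d=np.load(f);d={k:d[k] for k in d}
    if "so" in d:
        d["T"]=tool({"orientation":d["so"],"ee_pos":d["ee_pos"]})@d["mount"]
    return d
def wplane(d,u,v,z):
    r=d["T"][:3,:3]@np.array([(u-d["cx"])/d["fx"],(v-d["cy"])/d["fy"],1]);e=d["T"][:3,3];return (e+r*(z-e[2])/r[2])[:2]
E
python3 - <<'E'
from h import *
d=load("w1.npz");P=cloud(d,d["T"]);C=d["color"].astype(int)
blue=(C[...,2]>C[...,0]+50)&(P[...,2]>.040)&(P[...,2]<.048)&(np.arange(560)[None]<120)
q=P[blue];print("socket",cv2.minAreaRect((q[:,:2]*1000).astype(np.float32)),np.argwhere(blue).min(0),np.argwhere(blue).max(0),q[:,2].mean())
yl=(abs(C[...,0]-C[...,1])<70)&(C[...,0]>130)&(C[...,2]<90)&(np.arange(560)[None]<178)
q=P[yl];n=len(q);print("line",n,cv2.fitLine((q[:,:2]*1000).astype(np.float32),cv2.DIST_HUBER,0,.01,.01).ravel(),q[:,:2].min(0),q[:,:2].max(0))
for u,v,z,m in[(416,109,.014,(10,315)),(152,124,.014,(10,78)),(408,255,.014,(150,315)),(143,58,.006,(-45,78))]:
    w=wplane(d,u,v,z);print(m,w.round(4))
    th=np.radians(-4.45);A=np.array([[np.cos(th),-np.sin(th)],[np.sin(th),np.cos(th)]]);print("   implied origin",(w-A@(np.array(m)/1000)).round(4))
E
```

```text
socket ((512.2188720703125, -63.96989440917969), (61.37900924682617, 59.88875961303711), 85.23979949951172) [76  0] [156  81] 0.044174213325223005
line 899 [  0.7010136   0.7131479 529.23694   -44.631756 ] [ 0.43515836 -0.08889576] [0.67216758 0.13225104]
(10, 315) [0.5475 0.2485]
   implied origin [ 0.5131 -0.0647]
(10, 78) [0.5296 0.0154]
   implied origin [ 0.5136 -0.0616]
(150, 315) [0.6882 0.2391]
   implied origin [ 0.5142 -0.0633]
(-45, 78) [0.4748 0.0184]
   implied origin [ 0.5136 -0.0628]
```

Request:
carry_out(moves=[[[-0.0048, 0.0015, 0.02, 0, 0, 0.25, 0.5], [-0.0048, 0.0015, 0.03, 0, 0, 0.25, 0.5], [-0.0048, 0.0015, 0.04, 0, 0, 0.25, 0.5], [-0.0048, 0.0015, 0.04, 0, 0, 0.25, 0.5]]], force=50)

```text
time_s: 2.95
ee_pos: [0.6158, 0.1225, 0.1188]
orientation: [-179.9, -0.1, 172.3]
force: [-0.3, 0.2, 0.5]
finger_gap: 0.0547
finger_force: 0.0
```

Request:
carry_out(moves=[[[0, -0.0007, 0.02, 0, 0, 0, 0.5], [0, -0.0007, 0.045, 0, 0, 0, 0.5], [0, -0.0007, 0.07, 0, 0, 0, 0.5], [0, -0.0007, 0.083, 0, 0, 0, 0.5], [0, -0.0007, 0.084, 0, 0, 0, 0.6], [0, -0.0007, 0.084, 0, 0, 0, 0.8], [0, -0.0007, 0.084, 0, 0, 0, 1], [0, -0.0007, 0.084, 0, 0, 0, 1], [0, -0.0007, 0.084, 0, 0, 0, 1], [0, -0.0007, 0.084, 0, 0, 0, 1]]], force=50)

```text
time_s: 4.2
ee_pos: [0.6166, 0.1219, 0.0365]
orientation: [-180.0, 0.0, 172.3]
force: [-1.3, -1.9, 5.4]
finger_gap: 0.0139
finger_force: 50.0
```

Request:
carry_out(moves=[[[0, 0, -0.0015, 0, 0, 0, 1], [0, 0, -0.003, 0, 0, 0, 1], [0.003, -0.0035, -0.003, 0, 0, -0.8, 1], [0.006, -0.007, -0.003, 0, 0, -1.6, 1], [0.009, -0.0105, -0.003, 0, 0, -2.4, 1], [0.0119, -0.0139, -0.003, 0, 0, -3.2, 1], [0.0119, -0.0139, -0.003, 0, 0, -3.2, 1], [0.0119, -0.0139, -0.003, 0, 0, -3.2, 1]]])

```text
time_s: 5.2
ee_pos: [0.6028, 0.1101, 0.0387]
orientation: [180.0, 0.0, 175.5]
force: [-0.8, 1.1, -4.9]
finger_gap: 0.0136
finger_force: 50.0
```

```bash
cat > look.py <<'E'
import sys
from cell import *
from h import *
n=sys.argv[1]
s=get_state();c=read_camera("wrist");cv2.imwrite(f"pics/{n}.png",c["color"][:,:,::-1])
np.savez(n+".npz",**c,ee_pos=s["ee_pos"],so=s["orientation"])
print(s["ee_pos"].round(4),s["orientation"].round(2),s["q"].round(0),s["force"].round(1),s["time_s"])
E
python3 look.py w2
```

```text
[0.6028 0.1101 0.0387] [1.7999e+02 3.0000e-02 1.7548e+02] [  25.   31.  -14.    0.  -45. -120.] [-0.8  1.1 -4.9] 5.2
```

View pics/w2.png

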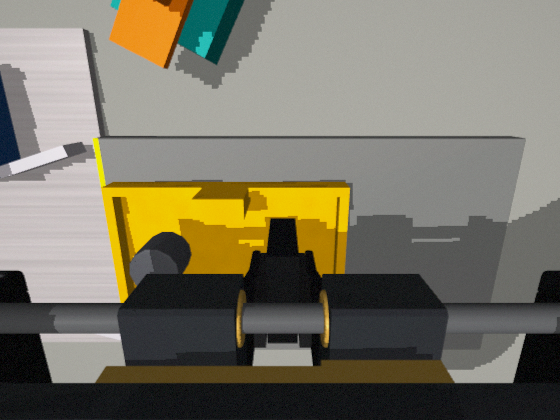

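```bash
python3 - <<'E'
from h import *
d=load("w2.npz");th=np.radians(-4.5);A=np.array([[np.cos(th),-np.sin(th)],[np.sin(th),np.cos(th)]])
P=cloud(d,d["T"])
for u,v,z,m in[(102,138,.014,(10,78)),(521,138,.014,(10,315)),(86,29,.006,(-45,78))]:
    w=wplane(d,u,v,z);print(m,w.round(4),P[v+3,u+(4 if u<300 else -6)].round(4),"origin",(w-A@(np.array(m)/1000)).round(4))
for u,v in[(104,187),(349,187)]: 
    w=wplane(d,u,v,.030);print("rim in station frame",(A.T@(w-[.513,-.0637])).round(4))
E
```

```text
(10, 78) [0.5289 0.0176] [0.5307 0.0194 0.0141] origin [ 0.5128 -0.0594]
(10, 315) [0.5469 0.2459] [0.5482 0.2425 0.0146] origin [ 0.5122 -0.0673]
(-45, 78) [0.4741 0.0185] [ 0.474   0.0166 -0.0012] origin [ 0.5128 -0.0628]
rim in station frame [0.0331 0.0876]
rim in station frame [0.0331 0.2156]
```

Request:
carry_out(moves=[[[-0.0007, -0.004, 0, 0, 0, 0, 1], [-0.0007, -0.011, 0, 0, 0, 0, 1], [-0.0007, -0.02, 0, 0, 0, 0, 1], [-0.0007, -0.029, 0, 0, 0, 0, 1], [-0.0007, -0.038, 0, 0, 0, 0, 1], [-0.0007, -0.047, 0, 0, 0, 0, 1], [-0.0007, -0.054, 0, 0, 0, 0, 1], [-0.0007, -0.06, 0, 0, 0, 0, 1], [-0.0007, -0.062, 0, 0, 0, 0, 1], [-0.0007, -0.062, 0, 0, 0, 0, 1]]])

```text
time_s: 6.5
ee_pos: [0.5985, 0.0481, 0.0385]
orientation: [180.0, 0.0, 175.5]
force: [-0.4, -0.0, -4.3]
finger_gap: 0.0133
finger_force: 50.0
```

```bash
python3 look.py w3
```

```text
[0.5985 0.0481 0.0385] [1.8000e+02 1.0000e-02 1.7547e+02] [  20.   30.  -16.   -0.  -44. -115.] [-0.4 -0.  -4.3] 6.5
```

View pics/w3.png

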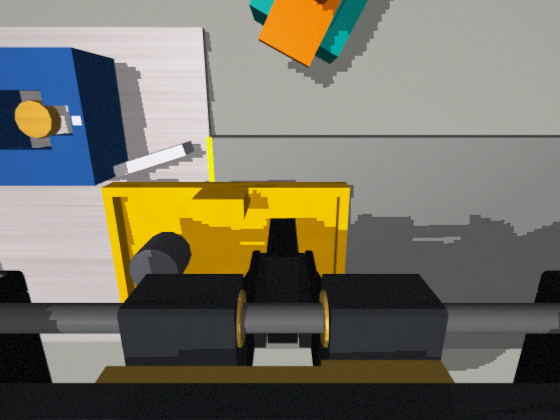

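The tray is level with the weight standing, and it's just reaching the bay mouth. I'll check the lateral gap to the socket face at (97,184).

```bash
python3 - <<'E'
from h import *
d=load("w3.npz");th=np.radians(-4.5);A=np.array([[np.cos(th),-np.sin(th)],[np.sin(th),np.cos(th)]])
f=lambda u,v,z:(A.T@(wplane(d,u,v,z)-[.513,-.0637])*1000).round(1)
print(f(97,184,.044),f(73,48,.044),"corner10,78",f(212,136,.014),"-45,78",f(205,28,.006),"rim",f(105,184,.030),f(349,184,.030))
P=cloud(d,d["T"]);print("weight top",P[245,165].round(4))
E
```

```text
[28.7 30. ] [-30.4  29.8] corner10,78 [ 8.9 80.3] -45,78 [-45.2  78.6] rim [32.  26.3] [ 32.  153.4]
weight top [ 0.5798 -0.0115  0.0391]
```

Request:
carry_out(moves=[[[-0.0007, -0.004, 0, 0, 0, 0, 1], [-0.0007, -0.011, 0, 0, 0, 0, 1], [-0.0007, -0.02, 0, 0, 0, 0, 1], [-0.0007, -0.029, 0, 0, 0, 0, 1], [-0.0007, -0.038, 0, 0, 0, 0, 1], [-0.0007, -0.047, 0, 0, 0, 0, 1], [-0.0007, -0.056, 0, 0, 0, 0, 1], [-0.0007, -0.065, 0, 0, 0, 0, 1], [-0.0007, -0.073, 0, 0, 0, 0, 1], [-0.0007, -0.079, 0, 0, 0, 0, 1], [-0.0007, -0.082, 0, 0, 0, 0, 1], [-0.0007, -0.082, 0, 0, 0, 0, 1], [-0.0007, -0.082, 0.002, 0, 0, 0, 1], [-0.0007, -0.082, 0.004, 0, 0, 0, 1], [-0.0007, -0.082, 0.006, 0, 0, 0, 1], [-0.0007, -0.082, 0.008, 0, 0, 0, 1], [-0.0007, -0.082, 0.008, 0, 0, 0, 1]]])

```text
time_s: 8.68
ee_pos: [0.5925, -0.0337, 0.0303]
orientation: [-180.0, -0.0, 175.5]
force: [0.0, -0.5, -4.6]
finger_gap: 0.0134
finger_force: 50.0
```

Request:
carry_out(moves=[[[0, -0.003, 0, 0, 0, 0, 1], [0, -0.006, 0, 0, 0, 0, 1], [0, -0.006, 0.001, 0, 0, 0, 1], [0, -0.006, 0.002, 0, 0, 0, 1], [0, -0.006, 0.0025, 0, 0, 0, 1], [0, -0.006, 0.0025, 0, 0, 0, 1]]])

```text
time_s: 9.43
ee_pos: [0.5922, -0.0397, 0.0285]
orientation: [-180.0, 0.0, 175.5]
force: [-0.9, -0.2, -1.6]
finger_gap: 0.0137
finger_force: 50.0
```

Request:
carry_out(moves=[[[0, 0, 0.001, 0, 0, 0, 1], [0, -0.001, 0.001, 0, 0, 0, 1], [0, -0.002, 0.001, 0, 0, 0, 1], [0, -0.003, 0.001, 0, 0, 0, 1], [0, -0.003, 0.001, 0, 0, 0, 1]]])

```text
time_s: 10.05
ee_pos: [0.5933, -0.0417, 0.0285]
orientation: [179.9, 0.2, 175.5]
force: [-1.7, 5.1, 5.3]
finger_gap: 0.0134
finger_force: 50.0
```

```bash
python3 look.py w4
```

```text
[ 0.5933 -0.0417  0.0285] [179.94   0.18 175.52] [  12.   31.  -17.   -0.  -42. -106.] [-1.7  5.1  5.3] 10.05
```

View pics/w4.png

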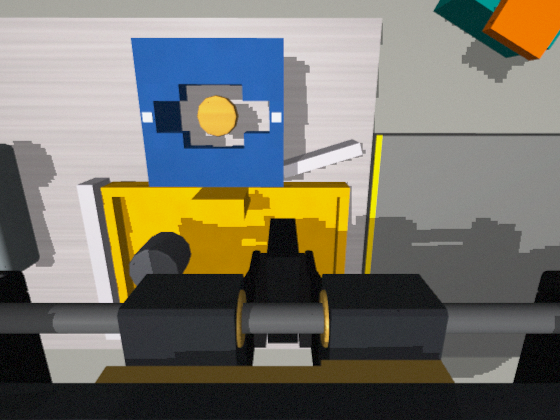

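The tray sits flat against the stop with the weight standing. The socket top spans (133,38) to (283,187). I'll release, rise, and locate the lock.

Request:
carry_out(moves=[[[0, 0.001, 0, 0, 0, 0, 0.5], [0, 0.001, 0, 0, 0, 0, 0.5], [0, 0.001, 0, 0, 0, 0, 0.5], [0, 0.001, 0, 0, 0, 0, 0.5], [0, 0.001, -0.03, 0, 0, 0, 0.5], [0, 0.001, -0.08, 0, 0, 0, 0.5], [0, 0.001, -0.12, 0, 0, 0, 0.5], [0, 0.001, -0.12, 0, 0, 0, 0.4]]])

```text
time_s: 11.1
ee_pos: [0.5944, -0.0415, 0.1511]
orientation: [179.9, 0.5, 175.5]
force: [-0.3, 0.7, -0.5]
finger_gap: 0.0481
finger_force: 0.0
```

```bash
python3 - <<'E'
from h import *
from scipy.optimize import least_squares
d=load("w4.npz");th=np.radians(-4.5);A=np.array([[np.cos(th),-np.sin(th)],[np.sin(th),np.cos(th)]])
for p,m in[((133,38),(-30,-30)),((283,38),(-30,30)),((283,186),(30,30)),((149,186),(30,-30))]:
    print((wplane(d,*p,.044)-A@(np.array(m)/1000)).round(4))
S=load("scene0.npz");D=load("side0.npz")
fs=lambda p:((p[0]+.5)/3.7-.5+155,(p[1]+.5)/3.7-.5+150)
fd=lambda p:((p[0]+.5)/3.3-.5+190,(p[1]+.5)/3.3-.5+130)
obs=[(D,fd((405,345)),(22,7)),(D,fd((420,337)),(22,-7)),(D,fd((463,378)),(-22,-7)),(D,fd((447,388)),(-22,7)),(S,fs((575,190)),(22,-7)),(S,fs((580,197)),(22,7)),(S,fs((630,170)),(-22,-7)),(S,fs((637,180)),(-22,7))]
def f(x):
    r=[]
    for c,t,m in obs:
        w=[x[0]+(np.cos(x[2])*m[0]-np.sin(x[2])*m[1])/1000,x[1]+(np.sin(x[2])*m[0]+np.cos(x[2])*m[1])/1000,.084]
        q=proj(c,w);r+=[q[0]-t[0],q[1]-t[1]]
    return r
b=least_squares(f,[.465,.075,-.8]);print(b.x[:2],np.degrees(b.x[2]),np.round(b.fun,1))
E
python3 look.py w5
```

```text
[ 0.5124 -0.0637]
[ 0.5123 -0.0648]
[ 0.512  -0.0647]
[ 0.512  -0.0647]
[0.45476034 0.0814058 ] -34.26510783837055 [-1.4 -1.2 -0.7 -1.7 -0.2 -1.3 -0.6 -1.3  1.  -2.1  1.8 -0.4  1.5 -0.9
  1.8 -0.1]
[ 0.5944 -0.0415  0.1511] [179.92   0.48 175.5 ] [  12.   22.  -10.    0.  -57. -106.] [-0.3  0.7 -0.5] 11.1
```

Request:
carry_out(moves=[[[0.1486, 0.1112, -0.01, 0, 0, -150, 0.4], [0.1486, 0.1112, -0.01, 0, 0, -150, 0.4], [0.1486, 0.1112, -0.01, 0, 0, -150, 0.4], [0.1486, 0.1112, -0.01, 0, 0, -150, 0.4], [0.1486, 0.1112, -0.01, 0, 0, -150, 0.4], [0.1486, 0.1112, -0.01, 0, 0, -150, 0.4], [0.1486, 0.1112, -0.01, 0, 0, -150, 0.4], [0.1486, 0.1112, -0.01, 0, 0, -150, 0.4], [0.1486, 0.1112, -0.01, 0, 0, -150, 0.4], [0.1486, 0.1112, -0.01, 0, 0, -150, 0.4], [0.1486, 0.1112, -0.01, 0, 0, -150, 0.4], [0.1486, 0.1112, -0.01, 0, 0, -150, 0.4], [0.1486, 0.1112, -0.01, 0, 0, -150, 0.4], [0.1486, 0.1112, -0.01, 0, 0, -150, 0.4], [0.1486, 0.1112, -0.01, 0, 0, -150, 0.4], [0.1486, 0.1112, -0.01, 0, 0, -150, 0.4]]])

```text
time_s: 13.15
ee_pos: [0.4522, 0.0807, 0.1563]
orientation: [179.9, 0.0, -34.7]
force: [-0.3, 0.1, -0.1]
finger_gap: 0.0523
finger_force: 0.0
```

```bash
python3 look.py w6; python3 - <<'E'
from h import *
d=load("w6.npz");P=cloud(d,d["T"]);C=d["color"].astype(int)
o=(C[...,0]>C[...,1]*1.4)&(C[...,0]>120)
for lo,hi in((.079,.09),(.040,.051)):
    m=o&(P[...,2]>lo)&(P[...,2]<hi);q=P[m];print(m.sum(),cv2.minAreaRect((q[:,:2]*1000).astype(np.float32)),q[:,2].mean(),np.argwhere(m).min(0),np.argwhere(m).max(0))
E
```

```text
[0.4522 0.0807 0.1563] [ 1.7992e+02  5.0000e-02 -3.4680e+01] [ 30.  10. -27.  -0. -53.  25.] [-0.3  0.1 -0.1] 13.15
1035 ((456.1657409667969, 80.08335876464844), (13.988545417785645, 43.590885162353516), 58.925559997558594) 0.084264588278299 [190 270] [245 291]
1593 ((456.0658874511719, 80.28837585449219), (23.83661651611328, 88.36518859863281), 58.64374542236328) 0.04638024255546332 [150 263] [251 296]
```

Request:
carry_out(moves=[[[0.0035, -0.0018, 0.03, 0, 0, -3.5, 0.4], [0.0035, -0.0018, 0.06, 0, 0, -3.5, 0.4], [0.0035, -0.0018, 0.06, 0, 0, -3.5, 0.4]]])

```text
time_s: 13.58
ee_pos: [0.4549, 0.0795, 0.0952]
orientation: [179.7, 0.2, -31.1]
force: [-0.1, 0.0, 0.1]
finger_gap: 0.0522
finger_force: 0.0
```

Request:
carry_out(moves=[[[0.0006, -0.0012, 0.02, 0, 0, 0, 0.4], [0.0006, -0.0012, 0.037, 0, 0, 0, 0.4], [0.0006, -0.0012, 0.0415, 0, 0, 0, 0.4], [0.0006, -0.0012, 0.0415, 0, 0, 0, 0.6], [0.0006, -0.0012, 0.0415, 0, 0, 0, 0.8], [0.0006, -0.0012, 0.0415, 0, 0, 0, 1], [0.0006, -0.0012, 0.0415, 0, 0, 0, 1], [0.0006, -0.0012, 0.0415, 0, 0, 0, 1], [0.0006, -0.0012, 0.0415, 0, 0, 0, 1]]], force=55)

```text
time_s: 14.7
ee_pos: [0.4577, 0.0811, 0.0557]
orientation: [180.0, -0.0, -31.0]
force: [-0.4, -1.6, 1.1]
finger_gap: 0.0133
finger_force: 54.9
```

Request:
carry_out(moves=[[[0, 0, -0.01, 0, 0, 0, 1], [0, 0, -0.03, 0, 0, 0, 1], [0, 0, -0.055, 0, 0, 0, 1], [0, 0, -0.074, 0, 0, 0, 1], [0.0244, 0.0193, -0.074, 0, 0, 10, 1], [0.0487, 0.0386, -0.074, 0, 0, 20, 1], [0.0731, 0.058, -0.074, 0, 0, 30, 1], [0.0974, 0.0773, -0.074, 0, 0, 40, 1], [0.1218, 0.0966, -0.074, 0, 0, 50, 1], [0.1218, 0.0966, -0.074, 0, 0, 60, 1], [0.1218, 0.0966, -0.074, 0, 0, 63.4, 1], [0.1218, 0.0966, -0.074, 0, 0, 63.4, 1], [0.1218, 0.0966, -0.074, 0, 0, 63.4, 1], [0.1218, 0.0966, -0.074, 0, 0, 63.4, 1]]])

```text
time_s: 16.45
ee_pos: [0.5122, -0.0643, 0.1296]
orientation: [180.0, 0.0, -94.4]
force: [0.3, 0.3, -2.4]
finger_gap: 0.0139
finger_force: 54.9
```

```bash
python3 look.py w7; python3 - <<'E'
from h import *
from cell import *
c=read_camera("side");d=load("w7.npz")
a=cv2.resize(c["color"][120:260,230:370,::-1],None,fx=2.85,fy=2.85,interpolation=cv2.INTER_CUBIC)
b=cv2.resize(d["color"][:,:,::-1],(532,399))[:,140:]
cv2.imwrite("pics/m7.png",np.hstack([a[:399,:399],b]))
E
```

```text
[ 0.5122 -0.0643  0.1296] [180.     0.   -94.38] [ 11.  17. -22.  -0. -51. -15.] [ 0.3  0.3 -2.4] 16.45
```

View pics/m7.png

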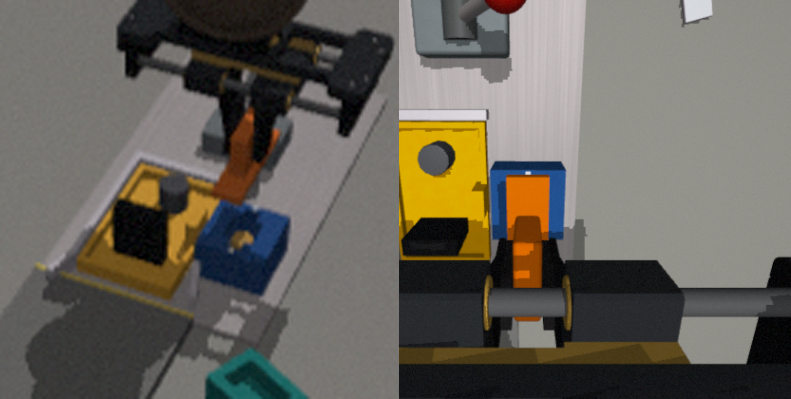

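```bash
python3 - <<'E'
from h import *
d=load("w7.npz");P=cloud(d,d["T"]);C=d["color"].astype(int)
th=np.radians(-4.5);A=np.array([[np.cos(th),-np.sin(th)],[np.sin(th),np.cos(th)]])
st=lambda q:((q[:,:2]-[.5121,-.0645])@A*1000)
o=(C[...,0]>C[...,1]*1.5)&(C[...,0]>120)&(P[...,2]>.112)&(P[...,2]<.128)
q=st(P[o]);print("bar",o.sum(),q.min(0),q.max(0),P[o][:,2].mean(),cv2.minAreaRect(q.astype(np.float32)))
for r in np.unique(q[:,1].round(-1)): s=q[abs(q[:,1]-r)<3]; print(r,s[:,0].min().round(1),s[:,0].max().round(1))
b=(C[...,2]>C[...,0]+50)&(P[...,2]>.042)&(P[...,2]<.047)
q=st(P[b]);print("sock",b.sum(),q.min(0),q.max(0))
for r in (-25,-20,-10): s=q[abs(q[:,1]-r)<2]; print(r,s[:,0].min().round(1),s[:,0].max().round(1)) if len(s) else 0
E
```

```text
bar 2263 [-11.89053727 -42.98330009] [12.15013172 -4.46539837] 0.12033072224109845 ((0.0737600326538086, -23.7485294342041), (24.00199317932129, 38.47789001464844), 0.2703692317008972)
-40.0 -11.7 12.2
-30.0 -11.9 11.8
-20.0 -11.7 12.0
-10.0 -11.8 11.5Traceback (most recent call last):
  File "<stdin>", line 7, in <module>
    return umr_minimum(a, axis, None, out, keepdims, initial, where)
ValueError: zero-size array to reduction operation minimum which has no identity
```

Request:
carry_out(moves=[[[0.0006, 0, 0.015, 0, 0, 0, 1], [0.0006, 0, 0.03, 0, 0, 0, 1], [0.0006, 0, 0.036, 0, 0, 0, 1], [0.0006, 0, 0.04, 0, 0, 0, 1], [0.0006, 0, 0.044, 0, 0, 0, 1], [0.0006, 0, 0.048, 0, 0, 0, 1], [0.0006, 0, 0.052, 0, 0, 0, 1], [0.0006, 0, 0.052, 0, 0, 0, 1]]])

```text
time_s: 17.55
ee_pos: [0.5125, -0.065, 0.0778]
orientation: [-180.0, -0.0, -94.4]
force: [-0.6, 0.5, 1.0]
finger_gap: 0.0136
finger_force: 54.9
```

Request:
carry_out(moves=[[[0, 0, 0.003, 0, 0, 0, 1], [0, 0, 0.006, 0, 0, 0, 1], [0, 0, 0.009, 0, 0, 0, 1], [0, 0, 0.012, 0, 0, 0, 1], [0, 0, 0.0145, 0, 0, 0, 1], [0, 0, 0.0153, 0, 0, 0, 1], [0, 0, 0.0153, 0, 0, 0, 1]]])

```text
time_s: 18.42
ee_pos: [0.5126, -0.065, 0.0627]
orientation: [-180.0, -0.0, -94.4]
force: [-1.4, 1.0, 6.2]
finger_gap: 0.0136
finger_force: 54.9
```

Request:
carry_out(moves=[[[0, 0, 0.0006, 0, 0, 0, 1], [0, 0, 0.0006, 0, 0, 10, 1], [0, 0, 0.0006, 0, 0, 20, 1], [0, 0, 0.0006, 0, 0, 30, 1], [0, 0, 0.0006, 0, 0, 40, 1], [0, 0, 0.0006, 0, 0, 50, 1], [0, 0, 0.0006, 0, 0, 60, 1], [0, 0, 0.0006, 0, 0, 70, 1], [0, 0, 0.0006, 0, 0, 80, 1], [0, 0, 0.0006, 0, 0, 86, 1], [0, 0, 0.0006, 0, 0, 90, 1], [0, 0, 0.0006, 0, 0, 90, 1]]])

```text
time_s: 19.92
ee_pos: [0.5134, -0.065, 0.0626]
orientation: [180.0, 0.2, 175.6]
force: [-1.3, 0.5, 5.3]
finger_gap: 0.0136
finger_force: 54.9
```

```bash
python3 -c "
from cell import *
s=get_state();print(s['wrist_torque'],s['force'],s['q'])"
```

```text
[0.03556    0.36254473 0.02411726] [-1.30631968  0.51101674  5.3111691 ] [ 1.07938341e+01  2.19717123e+01 -2.64543690e+01  5.73659565e-02
 -4.14285162e+01 -1.05239984e+02]
```

Request:
carry_out(moves=[[[0, 0, -0.002, 0, 0, 0, 1], [0, 0, -0.004, 0, 0, 0, 1], [0, 0, -0.006, 0, 0, 0, 1], [0, 0, -0.0075, 0, 0, 0, 1], [0, 0, -0.0085, 0, 0, 0, 1], [0, 0, -0.0085, 0, 0, 0, 1]]])

```text
time_s: 20.68
ee_pos: [0.5132, -0.0649, 0.0705]
orientation: [180.0, 0.1, 175.6]
force: [2.6, -0.0, 4.1]
finger_gap: 0.0136
finger_force: 54.9
```

Request:
carry_out(moves=[[[0, 0, -0.0005, 0, 0, 0, 1], [0, 0, -0.001, 0, 0, 0, 1], [0, 0, -0.001, 0, 0, 0, 1]]])

```text
time_s: 21.05
ee_pos: [0.5131, -0.0649, 0.0707]
orientation: [180.0, 0.1, 175.6]
force: [4.6, -1.5, -1.6]
finger_gap: 0.0138
finger_force: 54.9
```

Request:
carry_out(moves=[[[0, 0, -0.001, 0, 0, 0, 0.5], [0, 0, -0.001, 0, 0, 0, 0.5], [0, 0, -0.001, 0, 0, 0, 0.5], [0, 0, -0.001, 0, 0, 0, 0.5], [0, 0, -0.03, 0, 0, 0, 0.5], [0, 0, -0.08, 0, 0, 0, 0.5], [0, 0, -0.11, 0, 0, 0, 0.8], [0, 0, -0.11, 0, 0, 0, 1]]])

```text
time_s: 22.05
ee_pos: [0.5136, -0.0648, 0.1838]
orientation: [179.9, 0.3, 175.6]
force: [-0.7, -0.6, 0.3]
finger_gap: 0.0307
finger_force: 0.0
```

```bash
python3 look.py w8; python3 - <<'E'
from h import *
from cell import *
c=read_camera("scene");d=load("w8.npz")
a=cv2.resize(c["color"][150:290,170:310,::-1],None,fx=2.85,fy=2.85,interpolation=cv2.INTER_CUBIC)
b=cv2.resize(d["color"][:,:,::-1],(532,399))[:,:400]
cv2.imwrite("pics/m8.png",np.hstack([a[:399,:399],b]))
P=cloud(d,d["T"]);C=d["color"].astype(int)
th=np.radians(-4.5);A=np.array([[np.cos(th),-np.sin(th)],[np.sin(th),np.cos(th)]])
st=lambda q:((q[:,:2]-[.5121,-.0645])@A*1000)
o=(C[...,0]>C[...,1]*1.5)&(C[...,0]>120)
for lo,hi in((.09,.107),(.056,.066)):
    m=o&(P[...,2]>lo)&(P[...,2]<hi);print(m.sum(),cv2.minAreaRect(st(P[m]).astype(np.float32)),P[m][:,2].mean())
r=(C[...,0]>C[...,1]*2.5)&(C[...,0]>90)&(P[...,2]>.07); print("red",r.sum(),st(P[r]).mean(0) if r.sum() else 0)
D=c["color"].astype(int);S=cloud(c);r=(D[...,0]>D[...,1]*3)&(D[...,0]>90)&(S[...,2]>.05);q=S[r];print("ball",r.sum(),st(q).mean(0),q.mean(0),np.argwhere(r).mean(0))
E
```

```text
[ 0.5136 -0.0648  0.1838] [179.93   0.33 175.59] [  11.   13.  -18.    0.  -58. -105.] [-0.7 -0.6  0.3] 22.05
1141 ((2.2652950286865234, -71.87873077392578), (43.33025360107422, 158.3760528564453), 0.4457407295703888) 0.10006613112494363
1503 ((2.1837501525878906, 0.5003795623779297), (23.782840728759766, 88.68021392822266), 89.95679473876953) 0.06134403428640852
red 809 [   9.20876414 -136.4160092 ]
ball 41 [  17.49413532 -137.10657682] [ 0.51878295 -0.2025565   0.10544702] [164.85365854 220.14634146]
```

View pics/m8.png

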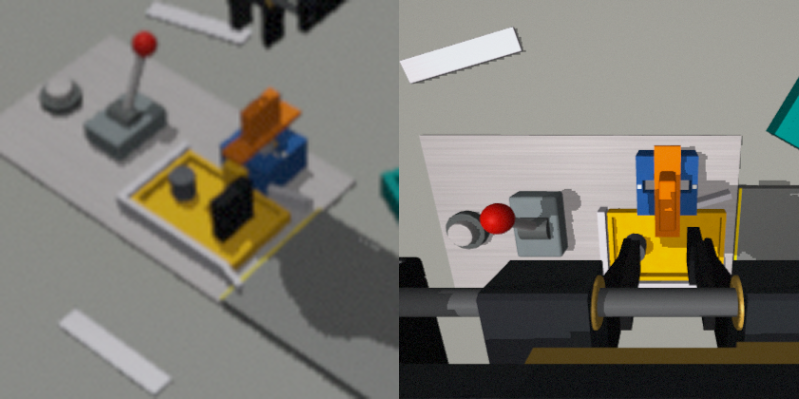

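The lock is home: tip at about 25 mm and bar along station x, over the ear. The ball is at about station (12,-140). I'll close the fingers, drop on its -x side and push toward +x.

Request:
carry_out(moves=[[[0.0315, -0.05, 0, 0, 0, 0, 1], [0.0315, -0.1, 0, 0, 0, 0, 1], [0.0315, -0.14, 0, 0, 0, 0, 1], [0.0315, -0.14, 0, 0, 0, 0, 1], [0.0315, -0.14, 0.05, 0, 0, 0, 1], [0.0315, -0.14, 0.097, 0, 0, 0, 1], [0.0315, -0.14, 0.097, 0, 0, 0, 1]]])

```text
time_s: 23.02
ee_pos: [0.4665, -0.201, 0.0803]
orientation: [180.0, -0.6, 175.6]
force: [1.0, -0.2, 0.2]
finger_gap: 0.0006
finger_force: 0.0
```

Request:
carry_out(moves=[[[-0.01, 0, 0, 0, 0, 0, 1], [-0.02, 0, 0, 0, 0, 0, 1], [-0.03, 0, 0, 0, 0, 0, 1], [-0.04, 0, 0, 0, 0, 0, 1], [-0.05, 0, 0, 0, 0, 0, 1], [-0.06, 0, 0, 0, 0, 0, 1], [-0.07, 0, 0, 0, 0, 0, 1], [-0.08, 0, 0, 0, 0, 0, 1], [-0.087, 0, 0, 0, 0, 0, 1], [-0.09, 0, 0, 0, 0, 0, 1]]])

```text
time_s: 24.28
ee_pos: [0.5599, -0.2091, 0.0838]
orientation: [180.0, -0.0, 175.6]
force: [-0.5, -0.1, -0.3]
finger_gap: 0.0008
finger_force: 0.5
```

Request:
carry_out(moves=[[[-0.003, 0, 0, 0, 0, 0, 1], [-0.005, 0, 0, 0, 0, 0, 1], [-0.007, 0, 0, 0, 0, 0, 1], [-0.008, 0, 0, 0, 0, 0, 1], [-0.008, 0, 0, 0, 0, 0, 1]]])

```text
time_s: 24.9
ee_pos: [0.5666, -0.2097, 0.084]
orientation: [180.0, -0.1, 175.6]
force: [-6.2, -0.1, 1.0]
finger_gap: 0.0005
finger_force: 2.2
```

```bash
cat > ball.py <<'E'
from h import *
from cell import *
c=read_camera("scene");s=read_camera("side")
for n,k in(("scene",c),("side",s)):
    D=k["color"].astype(int);r=(D[...,0]>D[...,1]*3)&(D[...,0]>90);r[:120]=0;r[260:]=0
    m,l,t,ce=cv2.connectedComponentsWithStats(r.astype(np.uint8));i=1+np.argmax(t[1:,4]);u,v=ce[i]
    th=np.radians(-4.5);A=np.array([[np.cos(th),-np.sin(th)],[np.sin(th),np.cos(th)]])
    print(n,t[i],((onplane(k,u,v,.098)[:2]-[.5105,-.0648])@A*1000).round(1))
E
python3 ball.py
```

```text
scene [197 176   8   8  44] [  89.8 -142.5]Traceback (most recent call last):
  File "ball.py", line 6, in <module>
    m,l,t,ce=cv2.connectedComponentsWithStats(r.astype(np.uint8));i=1+np.argmax(t[1:,4]);u,v=ce[i]
                                                                      ~~~~~~~~~^^^^^^^^^
    return _wrapfunc(a, 'argmax', axis=axis, out=out, **kwds)
    return bound(*args, **kwds)
ValueError: attempt to get argmax of an empty sequence
```

The 6 N reaction means it hit the stop, and the ball is at station x≈88, so the toggle is fully over. I'll back off, rise, and do a final check.

Request:
carry_out(moves=[[[0.01, 0, 0, 0, 0, 0, 1], [0.025, 0, 0, 0, 0, 0, 1], [0.025, 0, -0.05, 0, 0, 0, 1], [0.025, 0, -0.11, 0, 0, 0, 1], [0.06, -0.05, -0.14, 0, 0, 0, 1], [0.09, -0.1, -0.14, 0, 0, 0, 1], [0.09, -0.15, -0.14, 0, 0, 0, 1], [0.09, -0.15, -0.14, 0, 0, 0, 1]]])

```text
time_s: 26.0
ee_pos: [0.4654, -0.3549, 0.2243]
orientation: [-179.9, 0.1, 175.3]
force: [0.2, -0.1, -0.9]
finger_gap: 0.0004
finger_force: 0.0
```

```bash
python3 - <<'E'
from h import *
from cell import *
c=read_camera("scene");s=read_camera("side")
f=lambda k,y,x:cv2.resize(k["color"][y:y+160,x:x+140,::-1],None,fx=2.85,fy=2.85,interpolation=cv2.INTER_CUBIC)
cv2.imwrite("pics/end.png",np.hstack([f(c,150,170),f(s,130,240)]))
st=get_state();print(st["force"],st["time_s"],st["ee_pos"])
E
```

```text
[-0.15929844  0.98798914  0.26251671] 26.1 [ 0.46597199 -0.35255392  0.22412424]
```

View pics/end.png

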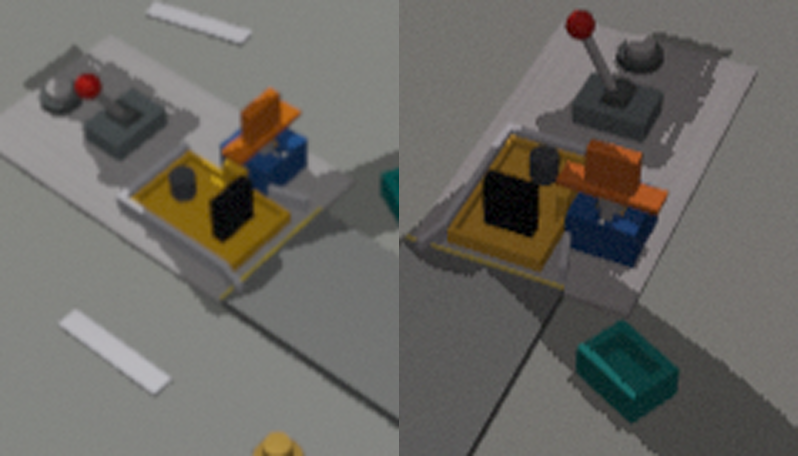

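The tray is seated with the weight standing, the lock bar is over the ear, and the toggle leans to +x. The strips and gauge are untouched, so I'm handing it in.

```bash
python3 -c "
from cell import *
print(finish_job())"
```

```text
the job is handed in; nothing more can be done
None
```

The job is handed in at about 26 s: the tray sits flat by the end stop with the weight standing, the lock is clicked home with its bar over the ear, and the toggle is thrown to its far side. The button, strips and gauge were left alone, and the arm ended clear of everything; the hand-in returned no verdict.

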